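Latch the gate of the bottle bay

ROBOT

A 7-joint arm with a two-finger parallel gripper is mounted at the origin on the work surface. World frame = base frame: x ahead of the robot, y to its left, z up, the work surface at z = 0. Lengths are in m, angles in rad, forces in N, time in s.
With the tool pointing down it reaches from about 0.425 to 0.875 m from the base axis. Payload 8.4 kg.
Tool frame: the origin (TCP) lies at the very end of the fingers, on their centre line; the grasp point (between the pads) lies 19 mm behind it (ctrl.grip_point_offset is the distance from the TCP to the grasp point, in m); x points along the fingers, y is the direction in which the jaws open and shut, and the axes are right-handed (so a half turn about x gives the same grasp; the last joint's range is limited). The gripper opens to 85 mm and grips with 20 to 120 N. Pads are 22 mm wide; open, the fingers measure 114 mm over their backs; the gripper's body (76 mm by 85 mm) begins 54 mm behind the grasp point. The pads swing forward as they close: fully open they stand 13 mm farther back than shut.
Start: joints at [1.018, 0.333, 0.04, 1.465, -0.013, 1.343, -0.059], TCP at [0.285, -0.584, 0.205] pointing down, gripper open.
Joint ranges: [-2.58, 2.58], [-0.38, 2.09], [-1.3, 1.39], [0.25, 2.4], [-1.5, 4.64], [0.08, 2.09], [-2.65, 2.65]. Speed limits (rad/s): [2.22, 2.22, 2.79, 2.79, 3.14, 3.14, 3.14].

INTERFACE

Orientations are given as a 3x3 rotation matrix whose columns are the frame's x, y, z axes.
In Python, from station import ctrl, imaging, job gives the robot as it stands.
- The arm moves only by the tool move_arm, never from a script. Its argument "series" is a list of rows, each a list of 5 numbers: the shift along the tool's x, y, z in mm, then the turn about the tool's x in rad, then the gripper command: -1 is shut, 1 is fully open, values between are in proportion. In form: [[dx, dy, dz, twist, jaw], ...]. A call has 1 to 5 rows; each row is the pose to reach, as a shift and turn from the pose commanded when the call began, along the tool's axes at that moment; what a row does not reach only later rows make up. A row lasts 1/12 s, in which the tool goes at most 41.7 mm and 7.16 degrees, less where a joint would pass 70% of its speed; a pose out of reach is approached as far as the arm can. A call with a gripper value outside its range is refused whole. The fingers move at their own pace and stop on an object; "force" is the grip in N (left out, the last holds). Time passes only in rows, so rows that repeat a pose let the fingers close. It gives the time, the measured TCP pose, the force and the opening at its end, in the units of the state.
- ctrl.state(): the state, without advancing time (a new reading comes with each control period).
- imaging.capture(name): name is "side" or "top"; returns a dict with "color" (384x512x3 uint8, blue, green, red), "fx", "fy", "cx", "cy" (pixels), "rvec" (rotation vector, rad) and "tvec" (3), from world to camera coordinates, as OpenCV has them. Camera axes: x right, y down, z forward; pixel columns grow to the right and rows downward; lengths in m; the calibration is good to about 2 mm. A picture is of the moment at which its call begins. There is no depth.
- job.close_job(): hands the job in, once; it reports no verdict.
The state is a dict: "time": time; "joint_pos": joint angles; "qvel": joint speeds; "joint_efforts": joint torques, N m; "ee_pos": TCP position; "tool_rot": TCP orientation; "wrist_force": force on the tool from outside, world axes, zero at the start; "torque": the same for the moment, N m; "gripper_width": finger opening in m.
Only numpy, scipy, OpenCV 4.12 (cv2) and the standard library are available. Lean on these libraries where they do the work, as an engineer would, in place of code of your own. Each camera call takes 0.05 s, during which the arm holds its last target.

TASK

Close the gate of the bottle bay and latch it: lift the latch bar by its handle, bring the gate in until the bar is over the notch of the keeper, and let the bar drop right down into the notch so that it alone holds the gate shut against the spring buffer. Do it by feel and gently, without ramming or forcing the bar against the keeper (stay below about 25 N there), and leave the bottles and everything else on the bench where they are.

Things in the scene. Friction and masses are not known exactly. Their poses are not given: they have to be found in the camera images.
- bay: Open-topped plywood bay fixed to the bench, 215 mm deep (x), 360 wide (y), 160 high. Origin on the bench under its middle; its x points inward (the way the gate closes), y along the closed gate from keeper to hinge, z up. The slatted pine gate, 12 mm thick, up to 145 mm high, lies in the plane x = -100 mm when shut, hinged on an upright axis at y = +150 mm, and opens outward to -x.
- gate (a joint): Gate angle, rad: 0 in the bay's front plane, growing as it opens outward; starts at 0.18 to 0.42. Swings easily and stays where left, clear of the buffer. Latched it reads -0.04 to 0.04, depending on where the keeper is set.
- buffer_tip (a point): Rubber tip of a spring buffer behind the gate, when free. It resists only the last 14 mm or so of the gate's closing and pushes back with about 3 to 9 N, so the gate springs ajar again unless latched.
- latch (a joint): Angle of the latch bar, rad: 0 level on its stop (start), growing as the handle end is lifted, at most 0.36; it falls back by its own weight (0.25 to 0.42 kg). It rests at about 0.10 on top of the keeper's outer lip and about 0.14 on its inner block; at 0.2 it clears both.
- pivot (a point): Pivot of the latch bar on the gate's outer face, axis square to the gate: 120 mm along the gate from the hinge axis, 16 mm out from the gate's middle plane, 125 mm above the bench. The steel bar, 245 mm long, 22 high, 8 thick, is centred on this height and reaches 230 mm beyond the pivot, past the gate's free edge and through the keeper.
- handle (a point): Grip point on the latch bar's upright handle, a steel tab fixed to the bar, 10 mm thick (square to the gate), 30 wide along the bar, top 22 mm above this point. 130 mm from the pivot towards the free edge and 63 mm above the pivot with the bar level; the gate's top edge is then 43 mm below it. Axes of the bar: x square to the gate, inward; y towards the hinge.
- notch (a point): Nominal middle of the keeper's notch, in the bay's frame x = -116, y = -170, z = 133 mm. The steel keeper is 32 mm wide along y; its notch is 11 mm across x for the 8 mm bar, open at the top. Outer side: a flat-topped lip 18 mm thick, its top 18 mm above the underside of the level bar. Inner side: a flat-topped block 18 mm thick and 8 mm taller than the lip. The level bar clears the floor by 1 mm.
- keeper_seat (a point): Where the keeper is bolted to the gate post, through long holes: the whole keeper really sits anywhere up to 10 mm nearer or farther along bay x than point notch says. This is not measured and must be felt, e.g. by letting the bar ride lightly on the outer lip while the gate is pushed in, until it drops.
- soap: amber soap bottle, 60 mm across, 155 mm high, standing in the bay; origin at its underside
- polish: plain metal can, 64 mm across, 110 mm high, standing in the bay; origin at its underside
- wax: white jar, 66 mm across, 85 mm high, standing in the bay; origin at its underside
- sprayer: white spray bottle with a trigger head, 68 mm across, 176 mm high, on the bench; origin at its underside
- carton: small white carton, 75 x 45 x 30 mm, on the bench; origin at its underside
- dustpan: grey dustpan, about 300 x 200 x 52 mm, lying on the bench; origin at its underside, handle to its -x

How it is judged:
By the outcome, as a careful person would: the job done as asked, in the order asked, and still so for the second after the job is handed in, with the robot touching nothing.
It also fails if it takes over 70 s, if anything falls off the work surface, if the arm or the gripper's body presses on something with over 40 N, if the wrist force passes 120 N, or if a joint passes its speed limit or range.

## Working session

There is one attempt and no reset: what is moved stays moved. The work goes in short steps, Python scripts to look and compute and a tool call to move; the robot and the scene stay as the last step left them, time stands still between calls to the robot, and variables do not carry over. Pictures are saved under pics/ and viewed, and the job is handed in when it is done.

Besides the shell and the picture viewer there is one more tool, called by a JSON object that holds its "api" and its "payload", one argument or row to a line. move_arm: Moves the arm, as the interface text tells. Its arguments: {"type":"object","properties":{"series":{"type":"array","items":{"type":"array","items":{"type":"number"}}},"force":{"type":"number"}},"required":["series"]}

```bash
ls; mkdir -p pics
python3 - <<'E'
from station import ctrl, imaging, job
import cv2
for n in ("side","top"):
    c=imaging.capture(n); cv2.imwrite(f"pics/{n}0.png",c["color"])
    print(n,c["fx"],c["fy"],c["cx"],c["cy"],c["rvec"],c["tvec"])
s=ctrl.state(); print(s); print(ctrl.grip_point_offset)
E
```

```text
pics
side 480.89623167078634 480.89623167078634 259.03390751545317 191.15835223372488 [ 0.57496468 -2.75338255  1.06892445] [0.46795389 0.35957248 1.34368552]
top 449.21398047800454 449.21398047800454 253.32983979710406 183.4501380710235 [ 2.1050071  -2.14771649  0.16091218] [-0.10103839  0.56327069  1.37661388]
{'time': 0.1, 'joint_pos': array([ 1.0177969 ,  0.33385731,  0.03985918,  1.46617316, -0.01339027,
        1.34331836, -0.05851014]), 'qvel': array([ 1.66557003e-04, -1.92847375e-03,  5.70522644e-05, -1.35585979e-03,
       -8.11159391e-04,  1.20223308e-03,  1.11118932e-03]), 'joint_efforts': array([ 2.96361308e-03, -6.60013604e+01,  1.36937980e+00, -4.06475472e+01,
        1.68746692e-02,  9.05440684e-03,  9.33233105e-05]), 'ee_pos': array([ 0.28472958, -0.58381344,  0.20410375]), 'tool_rot': array([[-7.45878598e-04,  4.38373971e-01, -8.98792359e-01],
       [ 1.29042663e-03, -8.98791439e-01, -4.38374593e-01],
       [-9.99998889e-01, -1.48679983e-03,  1.04699851e-04]]), 'wrist_force': array([ 0.6772914 , -0.02215721,  0.12123307]), 'torque': array([0.04368219, 0.01967667, 0.0071089 ]), 'gripper_width': 0.08550731196682104}
0.0187
```

View pics/side0.png

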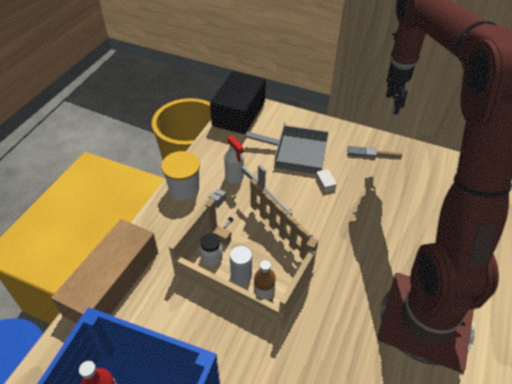

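View pics/top0.png

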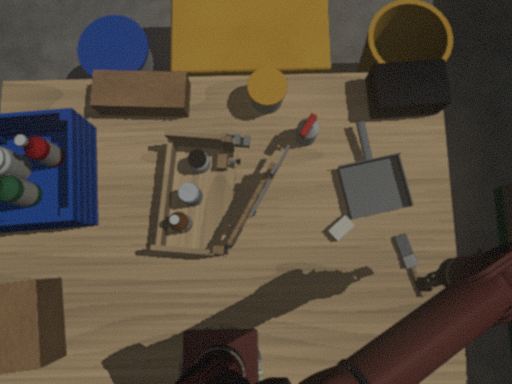

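Run:
```python
import cv2
a=cv2.imread("pics/top0.png")[120:265,140:330]; cv2.imwrite("pics/top0z.png",cv2.resize(a,None,fx=4,fy=4,interpolation=cv2.INTER_CUBIC))
a=cv2.imread("pics/side0.png")[130:330,160:340]; cv2.imwrite("pics/side0z.png",cv2.resize(a,None,fx=3,fy=3,interpolation=cv2.INTER_CUBIC))
```

```text
(no output)
```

View pics/top0z.png

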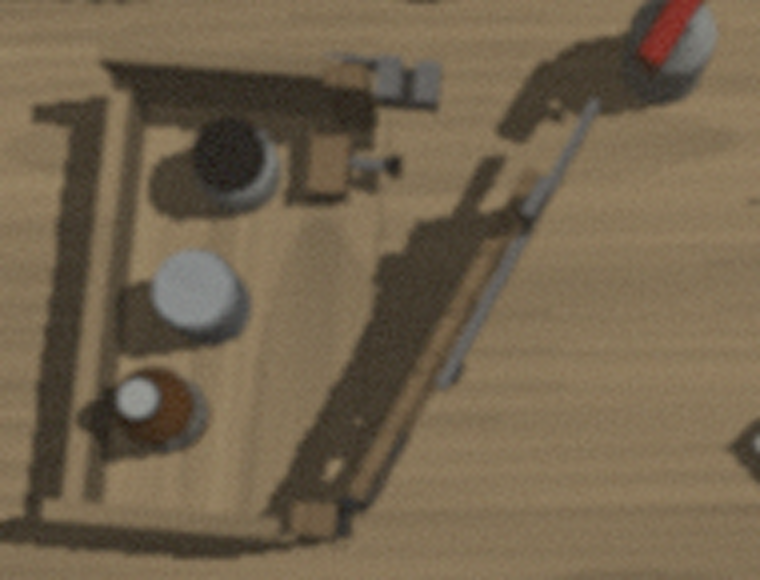

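View pics/side0z.png

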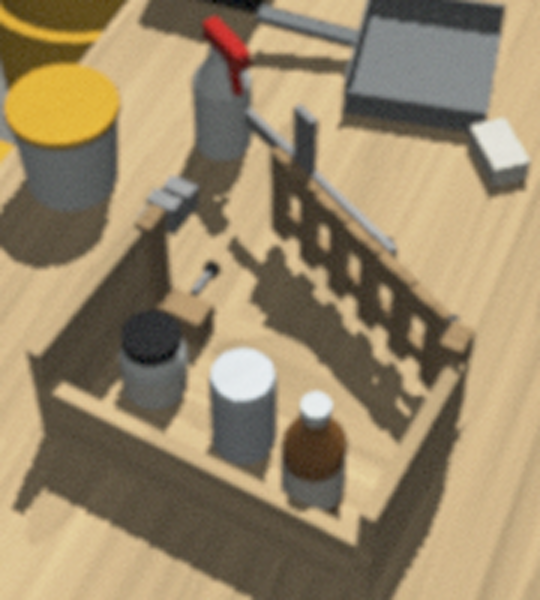

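```bash
cat > h.py <<'E'
import numpy as np, cv2
from station import ctrl, imaging, job
K={"side":(480.89623,259.0339,191.15835,[0.57496468,-2.75338255,1.06892445],[0.46795389,0.35957248,1.34368552]),
"top":(449.21398,253.32984,183.45014,[2.1050071,-2.14771649,0.16091218],[-0.10103839,0.56327069,1.37661388])}
def ray(n,u,v):
    f,cx,cy,r,t=K[n];R=cv2.Rodrigues(np.array(r))[0]
    d=R.T@np.array([(u-cx)/f,(v-cy)/f,1]);return -R.T@np.array(t),d/np.linalg.norm(d)
def onz(n,u,v,z):
    o,d=ray(n,u,v);return o+d*(z-o[2])/d[2]
def tri(pt,ps):
    A=np.zeros((3,3));b=np.zeros(3);L=[]
    for n,p in(("top",pt),("side",ps)):
        o,d=ray(n,*p);P=np.eye(3)-np.outer(d,d);A+=P;b+=P@o;L.append((o,P))
    x=np.linalg.solve(A,b);return x,[np.linalg.norm(P@(x-o)) for o,P in L]
def proj(n,X):
    f,cx,cy,r,t=K[n];p=cv2.Rodrigues(np.array(r))[0]@np.array(X)+np.array(t);return f*p[0]/p[2]+cx,f*p[1]/p[2]+cy
T=lambda u,v:(140+u/4,120+v/4)
S=lambda u,v:(160+u/3,130+v/3)
E
python3 - <<'E'
from h import *
np.set_printoptions(precision=4,suppress=True)
for nm,a,b in [("bartip",T(595,100),S(252,116)),("barend",T(447,383),S(393,245)),("handletop",T(540,190),S(304,112)),
 ("liptop",T(425,80),S(181,187)),("block",T(388,78),S(165,197)),("post",T(345,72),S(153,217)),("hinge",T(315,518),S(457,333)),("buffer",T(392,165),S(211,268)),("wax",T(229,155),S(152,330)),("polish",T(194,288),S(243,365)),("soap",T(136,398),S(316,402)),("backR",T(75,500),S(357,545)),("backL",T(118,95),S(58,388))]:
    print(nm,*tri(a,b))
E
```

```text
bartip [ 0.6624 -0.2234  0.1228] [np.float64(0.0017299057626195724), np.float64(0.0017299057626197956)]
barend [ 0.4522 -0.1069  0.1335] [np.float64(0.0018954164104822138), np.float64(0.001895416410482259)]
handletop [ 0.5799 -0.1766  0.2039] [np.float64(0.001063923813558683), np.float64(0.0010639238135585242)]
liptop [ 0.6816 -0.0945  0.1289] [np.float64(0.00036066961446306543), np.float64(0.0003606696144631596)]
block [ 0.6828 -0.0666  0.1404] [np.float64(0.002522366310483777), np.float64(0.0025223663104837622)]
post [ 0.6838 -0.0353  0.1439] [np.float64(0.0009232222669234291), np.float64(0.0009232222669231339)]
hinge [ 0.3553 -0.0118  0.159 ] [np.float64(0.0017681908666355747), np.float64(0.0017681908666356088)]
buffer [ 0.6342 -0.0647  0.0536] [np.float64(0.0017032442010288657), np.float64(0.0017032442010289058)]
wax [0.6361 0.0592 0.0971] [np.float64(0.002409357524948935), np.float64(0.002409357524948972)]
polish [0.5283 0.0807 0.1285] [np.float64(0.002759951096704153), np.float64(0.0027599510967041396)]
soap [0.4426 0.1153 0.1676] [np.float64(0.0017828295573528326), np.float64(0.0017828295573529213)]
backR [0.3741 0.1796 0.0722] [np.float64(0.00152443367548962), np.float64(0.0015244336754895412)]
backL [0.6897 0.1485 0.0858] [np.float64(0.003295798951681575), np.float64(0.003295798951681787)]
```

```bash
cat >> h.py <<'E'
def rel(target,yang=None):
    s=ctrl.state();R=s["tool_rot"];d=R.T@(np.array(target)-s["ee_pos"])*1000
    y=R[:,1];a=np.arctan2(y[1],y[0]);tw=0 if yang is None else -((np.radians(yang)-a+np.pi)%(2*np.pi)-np.pi)
    print("rel mm",d.round(1),"twist",round(tw,3),"yang",np.degrees(a).round(1),"tilt",R[2,0].round(4))
def st():
    s=ctrl.state();print(s["time"],s["ee_pos"].round(4),s["wrist_force"].round(2),s["torque"].round(2),s["gripper_width"].round(4))
E
python3 -c "
from h import *
rel((.579,-.1765,.27),-119)"
```

```text
rel mm [ -65.6 -237.2 -443. ] twist 0.96 yang -64.0 tilt -1.0
```

{"api": "move_arm", "payload": {
  "series": [
    [-40,0,0,0,0.2],
    [-66,-15,-28,0,0.2],
    [-66,-32,-62,0.1,0.2],
    [-66,-52,-98,0.2,0.2],
    [-66,-70,-134,0.3,0.2]
  ]
}}

```text
time: 0.52
ee_pos: [0.3752, -0.4612, 0.2711]
tool_rot: [[0.0, 0.147, -0.989], [-0.0, -0.989, -0.147], [-1.0, 0.0, -0.0]]
wrist_force: [0.6, 0.6, 0.5]
gripper_width: 0.0514
```

{"api": "move_arm", "payload": {
  "series": [
    [0,-28,-27,0.12,0.2],
    [0,-56,-54,0.24,0.2],
    [0,-84,-81,0.36,0.2],
    [0,-112,-108,0.48,0.2],
    [0,-140,-135,0.6,0.2]
  ]
}}

```text
time: 0.93
ee_pos: [0.4846, -0.3057, 0.2707]
tool_rot: [[-0.0, -0.417, -0.909], [0.0, -0.909, 0.417], [-1.0, 0.0, 0.0]]
wrist_force: [0.8, -0.2, -0.3]
gripper_width: 0.0516
```

```bash
python3 -c "
from h import *
rel((.579,-.1765,.27),-119)"
```

```text
rel mm [   0.7 -156.8  -31.9] twist 0.076 yang -114.6 tilt -1.0
```

{"api": "move_arm", "payload": {
  "series": [
    [0,-36,-8,0.04,0.2],
    [0,-72,-16,0.076,0.2],
    [0,-108,-24,0.076,0.2],
    [0,-140,-30,0.076,0.2],
    [0,-156,-32,0.076,0.2]
  ]
}}

```text
time: 1.35
ee_pos: [0.5795, -0.1733, 0.2702]
tool_rot: [[-0.0, -0.475, -0.88], [0.002, -0.88, 0.475], [-1.0, -0.002, 0.001]]
wrist_force: [-0.1, 0.6, -0.8]
gripper_width: 0.0513
```

{"api": "move_arm", "payload": {
  "series": [
    [0,0,0,0,0.2],
    [0,0,0,0,0.2]
  ]
}}

```text
time: 1.52
ee_pos: [0.5776, -0.1774, 0.2703]
tool_rot: [[-0.001, -0.478, -0.878], [0.0, -0.878, 0.478], [-1.0, 0.0, 0.001]]
wrist_force: [-0.4, -1.3, -0.4]
gripper_width: 0.0516
```

```bash
python3 -c "
from h import *
rel((.579,-.1765,.169),-119)
for n,x,y in(('top',190,110),('side',190,110)):
    c=imaging.capture(n)['color'];cv2.imwrite(f'pics/{n}1.png',cv2.resize(c[y:y+130,x:x+160],None,fx=4,fy=4,interpolation=cv2.INTER_CUBIC))
"
```

```text
rel mm [101.3  -1.5  -0.9] twist 0.008 yang -118.5 tilt -1.0
```

View pics/side1.png

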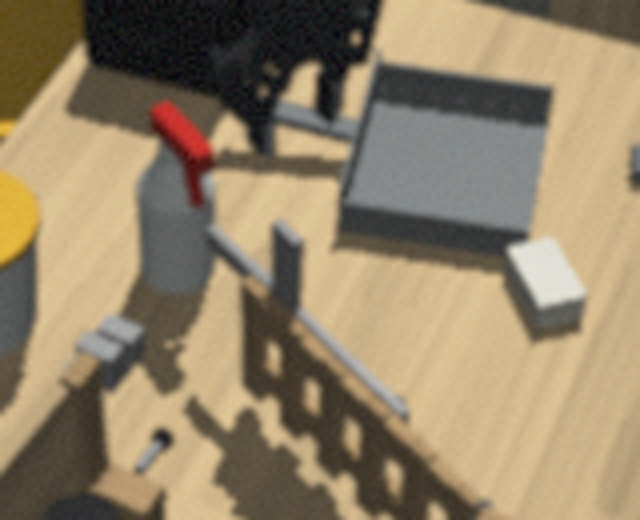

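View pics/top1.png

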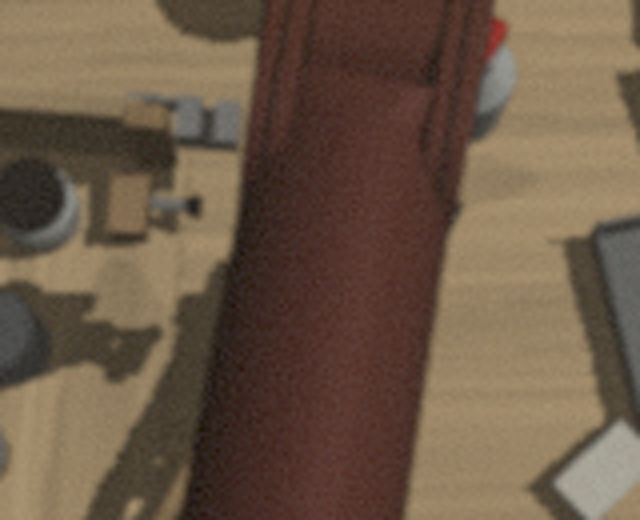

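{"api": "move_arm", "payload": {
  "series": [
    [25,-1,-1,0,0.2],
    [50,-1,-1,0,0.2],
    [75,-1,-1,0,0.2],
    [90,-1,-1,0,0.2],
    [101,-1,-1,0,0.2]
  ],
  "force": 25
}}

```text
time: 2.03
ee_pos: [0.5772, -0.1796, 0.1679]
tool_rot: [[-0.002, -0.482, -0.876], [0.0, -0.876, 0.482], [-1.0, 0.001, 0.002]]
wrist_force: [-1.3, -0.7, -0.0]
gripper_width: 0.0509
```

```bash
python3 -c "
from h import *
st()
for n,x,y in(('side',190,110),):
    c=imaging.capture(n)['color'];cv2.imwrite(f'pics/{n}2.png',cv2.resize(c[y:y+130,x:x+160],None,fx=4,fy=4,interpolation=cv2.INTER_CUBIC))
"
```

```text
Traceback (most recent call last):
  File "h.py", line 24, in st
    s=ctrl.state();print(s["time"],s["ee_pos"].round(4),s["wrist_force"].round(2),s["torque"].round(2),s["gripper_width"].round(4))
                                                                                                       ^^^^^^^^^^^^^^^^^^^^^^^^
AttributeError: 'float' object has no attribute 'round'
```

```bash
sed -i 's/s\["gripper_width"\].round(4)/round(s["gripper_width"],4)/' h.py; python3 -c "
from h import *
st()
for n,x,y in(('side',190,110),):
    c=imaging.capture(n)['color'];cv2.imwrite(f'pics/{n}2.png',cv2.resize(c[y:y+130,x:x+160],None,fx=4,fy=4,interpolation=cv2.INTER_CUBIC))
st()"
```

```text
2.0333 [ 0.5772 -0.1796  0.1679] [-1.32 -0.73 -0.03] [ 0.01  0.02 -0.  ] 0.0509
2.0833 [ 0.5767 -0.1793  0.1665] [ 0.19 -0.35 -1.48] [ 0.02  0.03 -0.01] 0.0509
```

View pics/side2.png

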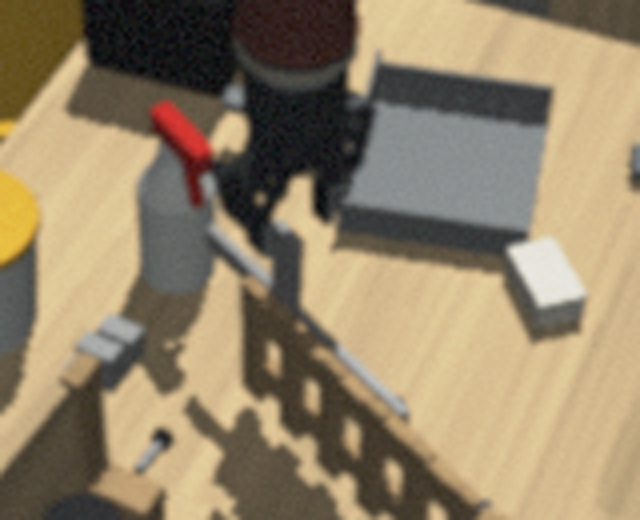

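```bash
python3 -c "
from h import *
for X in [(.577,-.1795,.167),(.577,-.1795,.175),(.579,-.1765,.21),(.5645,-.2025,.175),(.589,-.1575,.175),(.579,-.1765,.125)]:
    u,v=proj('side',X);print(X,(u-190)*4,(v-110)*4)
print(ray('side',260,190)[0],ray('top',260,190)[0])
c=imaging.capture('top')['color'];cv2.imwrite('pics/top2.png',cv2.resize(c[110:240,190:350],None,fx=4,fy=4,interpolation=cv2.INTER_CUBIC))
"
```

```text
(0.577, -0.1795, 0.167) 290.77753633494217 262.38632625813193
(0.577, -0.1795, 0.175) 290.9848778193432 255.11332542588252
(0.579, -0.1765, 0.21) 287.90711048340745 224.395140380822
(0.5645, -0.2025, 0.175) 317.52278416259537 240.36697406508688
(0.589, -0.1575, 0.175) 265.1713884824653 269.41120933049103
(0.579, -0.1765, 0.125) 285.87575392815984 301.4289989163809
[0.19401287 0.77759612 1.22941745] [ 0.32373653 -0.13328948  1.44912973]
```

View pics/top2.png

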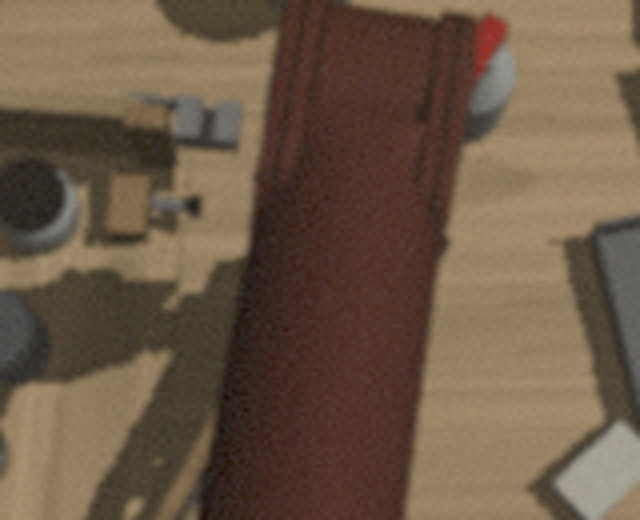

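```bash
python3 -c "
from h import *
print(proj('side',(.2847,-.5838,.2041)),proj('side',(.2847+.0187,-.5838-.0384,.2171)),proj('side',(.2847-.0187,-.5838+.0384,.2171)))
a=cv2.imread('pics/side0.png')[50:130,360:460];b=imaging.capture('side')['color'][130:210,220:320]
o=np.hstack([cv2.resize(cv2.convertScaleAbs(x,alpha=2,beta=20),None,fx=4,fy=4,interpolation=cv2.INTER_NEAREST) for x in(a,b)])
cv2.imwrite('pics/cmp.png',o)
"
```

```text
(np.float64(388.95463720229645), np.float64(114.95103012200653)) (np.float64(386.9212272285502), np.float64(104.06078367821162)) (np.float64(392.74478790588523), np.float64(120.02500112524568))
```

View pics/cmp.png

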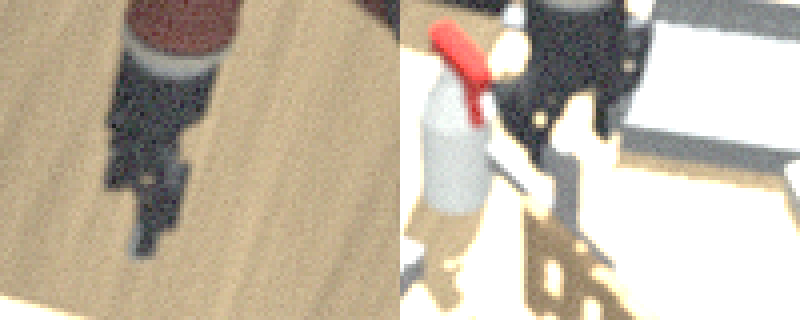

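{"api": "move_arm", "payload": {
  "series": [
    [6,-2,0,0,0.2],
    [6,-2,0,0,-0.2],
    [6,-2,0,0,-0.5],
    [6,-2,0,0,-0.8],
    [6,-2,0,0,-1]
  ],
  "force": 25
}}

```text
time: 2.6
ee_pos: [0.5802, -0.1762, 0.1647]
tool_rot: [[0.001, -0.48, -0.877], [-0.0, -0.877, 0.48], [-1.0, -0.001, -0.001]]
wrist_force: [-0.1, 0.9, 1.3]
gripper_width: 0.0097
```

{"api": "move_arm", "payload": {
  "series": [
    [0,0,0,0,-1],
    [0,0,0,0,-1],
    [0,0,0,0,-1],
    [0,0,0,0,-1]
  ]
}}

```text
time: 2.93
ee_pos: [0.5802, -0.1762, 0.1646]
tool_rot: [[0.001, -0.48, -0.877], [-0.0, -0.877, 0.48], [-1.0, -0.001, -0.001]]
wrist_force: [0.9, 1.7, 5.9]
gripper_width: 0.0095
```

```bash
python3 -c "
from h import *
st()
b=imaging.capture('side')['color'][120:220,220:320]
cv2.imwrite('pics/s3.png',cv2.resize(cv2.convertScaleAbs(b,alpha=1.7,beta=10),None,fx=5,fy=5,interpolation=cv2.INTER_CUBIC))
"
```

```text
2.9333 [ 0.5802 -0.1762  0.1646] [0.94 1.74 5.93] [ 0.36 -0.   -0.35] 0.0095
```

View pics/s3.png

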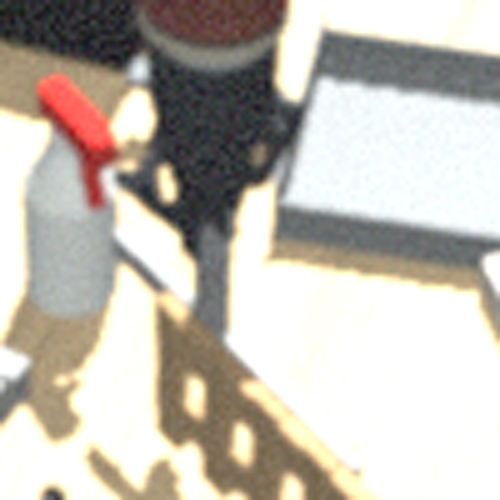

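```bash
python3 -c "
from h import *
for z in (.1646,.175,.185,.195,.21):
    u,v=proj('side',(.5802,-.1762,z));print(z,(u-220)*5,(v-120)*5)
"
```

```text
0.1646 206.51651322138832 282.69187216093883
0.175 206.81737271729446 270.88795939417605
0.185 207.1096414613379 259.42109593771147
0.195 207.40487762529995 247.83780881391664
0.21 207.8533954008708 230.24067537049632
```

{"api": "move_arm", "payload": {
  "series": [
    [-3,0,1.5,0,-1],
    [-6.4,0,3.3,0,-1],
    [-9.5,0,5,0,-1],
    [-12.7,0,6.9,0,-1],
    [-12.7,0,6.9,0,-1]
  ]
}}

```text
time: 3.4
ee_pos: [0.5729, -0.1725, 0.1767]
tool_rot: [[-0.001, -0.48, -0.878], [0.001, -0.878, 0.48], [-1.0, 0.0, 0.001]]
wrist_force: [0.7, 0.6, -6.0]
gripper_width: 0.009
```

```bash
python3 -c "
from h import *
st()
b=imaging.capture('side')['color'][120:220,220:320]
cv2.imwrite('pics/s4.png',cv2.resize(cv2.convertScaleAbs(b,alpha=1.4,beta=0),None,fx=5,fy=5,interpolation=cv2.INTER_CUBIC))
"
```

```text
3.4 [ 0.5729 -0.1725  0.1767] [ 0.73  0.63 -5.99] [ 0.23 -0.45 -0.4 ] 0.009
```

View pics/s4.png

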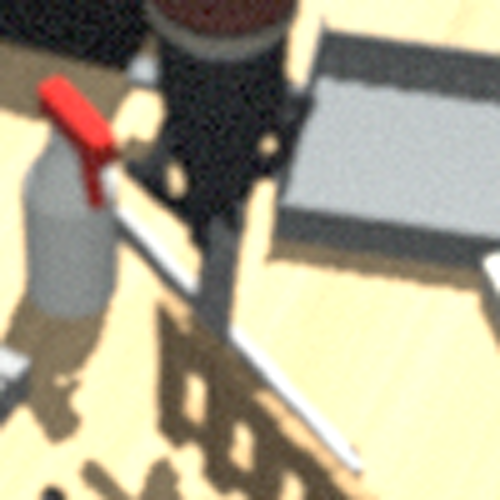

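{"api": "move_arm", "payload": {
  "series": [
    [-3,0,2,0,-1],
    [-6,0,4,0,-1],
    [-9,0,6,0,-1],
    [-12,0,8.2,0,-1],
    [-14,0,9.8,0,-1]
  ]
}}

```text
time: 3.87
ee_pos: [0.5639, -0.1675, 0.1902]
tool_rot: [[-0.002, -0.479, -0.878], [0.001, -0.878, 0.479], [-1.0, 0.0, 0.003]]
wrist_force: [-2.3, 4.9, -10.2]
gripper_width: 0.0096
```

```bash
python3 -c "
from h import *
st();print(ctrl.state()['tool_rot'])
b=imaging.capture('side')['color'][120:220,220:320]
cv2.imwrite('pics/s5.png',cv2.resize(cv2.convertScaleAbs(b,alpha=1.4,beta=0),None,fx=5,fy=5,interpolation=cv2.INTER_CUBIC))
"
```

```text
3.8667 [ 0.5639 -0.1675  0.1902] [ -2.26   4.92 -10.22] [ 0.81  0.3  -0.32] 0.0096
[[-2.42784179e-03 -4.79356793e-01 -8.77616756e-01]
 [ 1.02317988e-03 -8.77620074e-01  4.79355775e-01]
 [-9.99996529e-01  2.65840181e-04  2.62119092e-03]]
```

View pics/s5.png

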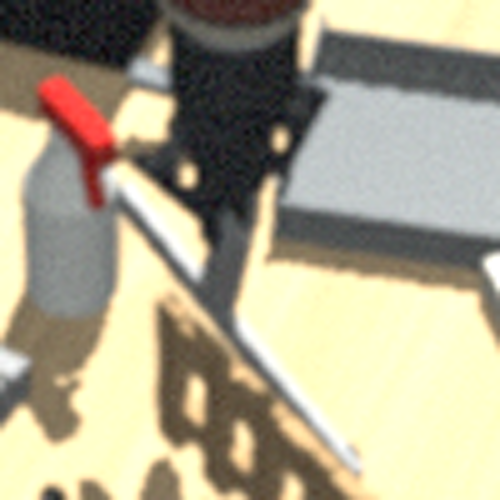

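```bash
cat >> h.py <<'E'
H=np.array([.3686,-.0422])
def arc(dpsis,out=0):
    s=ctrl.state();R=s["tool_rot"];p=s["ee_pos"]
    for d in dpsis:
        c,q=np.cos(d),np.sin(d);n=H+np.array([[c,-q],[q,c]])@(p[:2]-H)
        w=R.T@np.array([n[0]-p[0],n[1]-p[1],0])*1000
        print("dpsi",round(d,3),"rel",w.round(1),"twist",-round(d,3))
    y=R[:,1];psi=np.degrees(np.arctan2(y[1],y[0]))+90
    v=p[:2]-H; print("tool psi",psi.round(2),"r",np.linalg.norm(v).round(4),"psi by pos",(np.degrees(np.arctan2(v[1],v[0])+.016/.2314)).round(2))
E
python3 -c "
from h import *
arc([.03,.07,.11,.15,.19]);st()"
```

```text
dpsi 0.03 rel [-0.  -6.9 -0.4] twist -0.03
dpsi 0.07 rel [ -0.  -16.2  -0.6] twist -0.07
dpsi 0.11 rel [ -0.  -25.5  -0.4] twist -0.11
dpsi 0.15 rel [ -0.  -34.7   0.2] twist -0.15
dpsi 0.19 rel [ -0.  -44.    1.1] twist -0.19
tool psi -28.64 r 0.2318 psi by pos -28.71
3.9167 [ 0.5637 -0.1673  0.1905] [-2.61  4.44 -9.79] [ 0.69  0.5  -0.36] 0.0092
```

{"api": "move_arm", "payload": {
  "series": [
    [0,-6.9,-0.4,-0.03,-1],
    [0,-16.2,-0.6,-0.07,-1],
    [0,-25.5,-0.4,-0.11,-1],
    [0,-34.7,0.2,-0.15,-1],
    [0,-44,1.1,-0.19,-1]
  ]
}}

```text
time: 4.33
ee_pos: [0.5855, -0.1279, 0.1904]
tool_rot: [[-0.001, -0.301, -0.954], [0.0, -0.954, 0.301], [-1.0, -0.0, 0.001]]
wrist_force: [-3.9, 2.7, -9.5]
gripper_width: 0.0093
```

```bash
python3 -c "
from h import *
st()
arc([.04,.08,.11,.14,.16]);st()"
```

```text
4.3333 [ 0.5855 -0.1279  0.1904] [-3.92  2.67 -9.52] [ 0.62  0.7  -0.49] 0.0093
dpsi 0.04 rel [ 0.  -9.3 -0.5] twist -0.04
dpsi 0.08 rel [  0.  -18.6  -0.6] twist -0.08
dpsi 0.11 rel [  0.  -25.6  -0.4] twist -0.11
dpsi 0.14 rel [  0.  -32.6  -0. ] twist -0.14
dpsi 0.16 rel [  0.  -37.3   0.4] twist -0.16
tool psi -17.53 r 0.2332 psi by pos -17.6
4.3333 [ 0.5855 -0.1279  0.1904] [-3.92  2.67 -9.52] [ 0.62  0.7  -0.49] 0.0093
```

{"api": "move_arm", "payload": {
  "series": [
    [0,-9,-0.3,-0.04,-1],
    [0,-18.3,-0.3,-0.08,-1],
    [0,-25.3,0,-0.11,-1],
    [0,-32.4,0.4,-0.14,-1],
    [0,-37,0.8,-0.16,-1]
  ]
}}

```text
time: 4.75
ee_pos: [0.5966, -0.0927, 0.1911]
tool_rot: [[0.002, -0.146, -0.989], [-0.0, -0.989, 0.146], [-1.0, -0.0, -0.002]]
wrist_force: [-0.9, 1.7, -7.2]
gripper_width: 0.0096
```

```bash
python3 -c "
from h import *
st()
b=imaging.capture('side')['color'][140:240,190:290]
cv2.imwrite('pics/s6.png',cv2.resize(cv2.convertScaleAbs(b,alpha=1.3,beta=0),None,fx=6,fy=6,interpolation=cv2.INTER_CUBIC))
b=imaging.capture('top')['color'][120:220,200:320]
cv2.imwrite('pics/t6.png',cv2.resize(cv2.convertScaleAbs(b,alpha=1.3,beta=0),None,fx=5,fy=5,interpolation=cv2.INTER_CUBIC))
arc([.02,.04]);st()"
```

```text
4.75 [ 0.5966 -0.0927  0.1911] [-0.89  1.73 -7.17] [ 0.32 -0.06 -0.45] 0.0096
dpsi 0.02 rel [ 0.  -4.7 -0.3] twist -0.02
dpsi 0.04 rel [ 0.  -9.3 -0.5] twist -0.04
tool psi -8.48 r 0.2335 psi by pos -8.47
4.85 [ 0.5966 -0.0925  0.1911] [-1.53  1.96 -6.65] [ 0.46 -0.2  -0.44] 0.0096
```

View pics/s6.png

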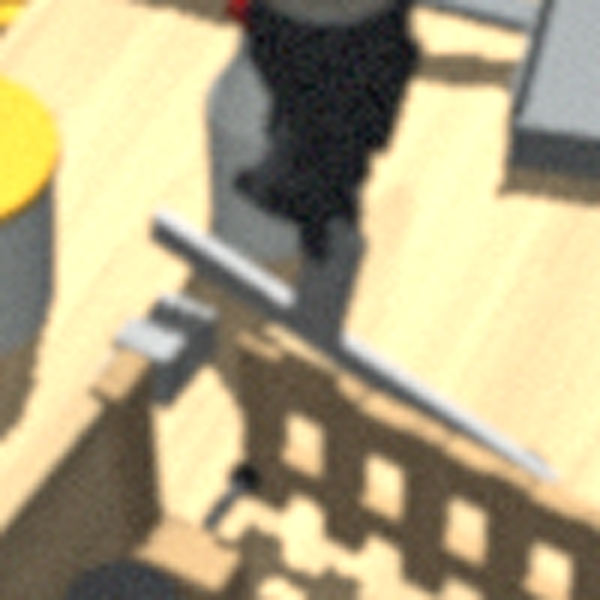

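View pics/t6.png

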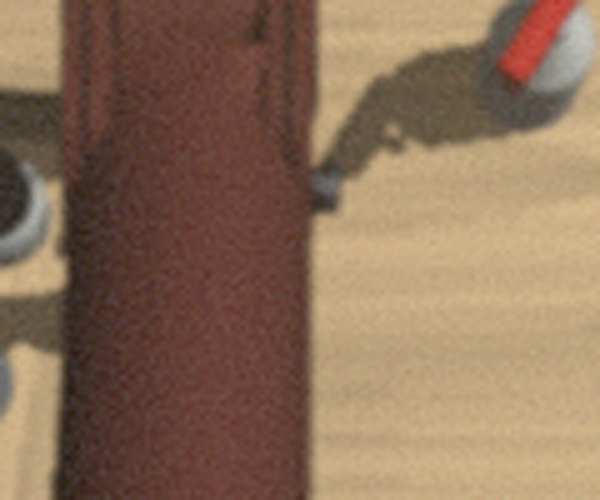

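{"api": "move_arm", "payload": {
  "series": [
    [0,-2,0,-0.01,-1],
    [0,-4,0,-0.018,-1],
    [0,-6.5,0,-0.028,-1],
    [0,-6.5,0,-0.028,-1]
  ]
}}

```text
time: 5.18
ee_pos: [0.5977, -0.087, 0.1914]
tool_rot: [[0.002, -0.121, -0.993], [-0.0, -0.993, 0.121], [-1.0, -0.0, -0.002]]
wrist_force: [3.3, 2.3, -3.1]
gripper_width: 0.0094
```

```bash
python3 -c "
from h import *
st()
b=imaging.capture('side')['color'][140:240,190:290]
cv2.imwrite('pics/s7.png',cv2.resize(cv2.convertScaleAbs(b,alpha=1.3,beta=0),None,fx=6,fy=6,interpolation=cv2.INTER_CUBIC))
arc([.02,.04]);st()
L=H
for ps in(-6.8,-4):
    a=np.radians(ps);u=np.array([np.cos(a),np.sin(a)]);n=np.array([u[1],-u[0]]);print(ps,H+.3155*u+.016*n)
"
```

```text
5.1833 [ 0.5977 -0.087   0.1914] [ 3.33  2.28 -3.1 ] [ 0.34 -0.94 -0.47] 0.0094
dpsi 0.02 rel [ 0.  -4.7 -0.3] twist -0.02
dpsi 0.04 rel [ 0.  -9.3 -0.5] twist -0.04
tool psi -7.0 r 0.2335 psi by pos -7.13
5.2333 [ 0.5977 -0.0871  0.1914] [ 3.38  1.63 -3.53] [ 0.27 -1.06 -0.46] 0.0094
-6.8 [ 0.67998615 -0.0954439 ]
-4 [ 0.68221535 -0.08016919]
```

View pics/s7.png

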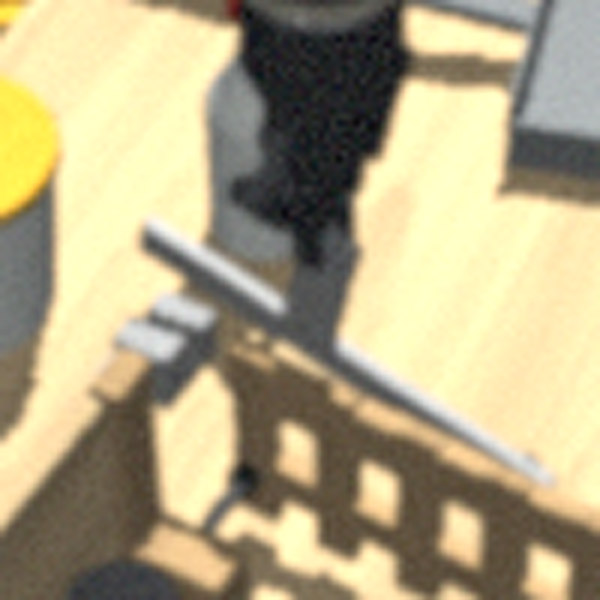

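{"api": "move_arm", "payload": {
  "series": [
    [2.5,0,-1.7,0,-1],
    [5,0,-3.4,0,-1],
    [7.5,0,-5,0,-1],
    [9,0,-5.8,0,-1]
  ]
}}

```text
time: 5.57
ee_pos: [0.6045, -0.0883, 0.1829]
tool_rot: [[0.004, -0.122, -0.992], [-0.0, -0.992, 0.122], [-1.0, -0.0, -0.004]]
wrist_force: [6.6, 0.8, 3.6]
gripper_width: 0.0096
```

```bash
python3 -c "
from h import *
st()
b=imaging.capture('side')['color'][140:240,190:290]
cv2.imwrite('pics/s8.png',cv2.resize(cv2.convertScaleAbs(b,alpha=1.3,beta=0),None,fx=6,fy=6,interpolation=cv2.INTER_CUBIC))
arc([.02,.04]);st()
"
```

```text
5.5667 [ 0.6045 -0.0883  0.1829] [6.56 0.84 3.61] [ 0.26 -1.27 -0.47] 0.0096
dpsi 0.02 rel [ 0.  -4.8 -0.3] twist -0.02
dpsi 0.04 rel [ 0.  -9.6 -0.5] twist -0.04
tool psi -7.04 r 0.2405 psi by pos -7.11
5.6167 [ 0.6046 -0.0884  0.1828] [6.57 0.48 4.4 ] [ 0.3  -1.17 -0.45] 0.0097
```

View pics/s8.png

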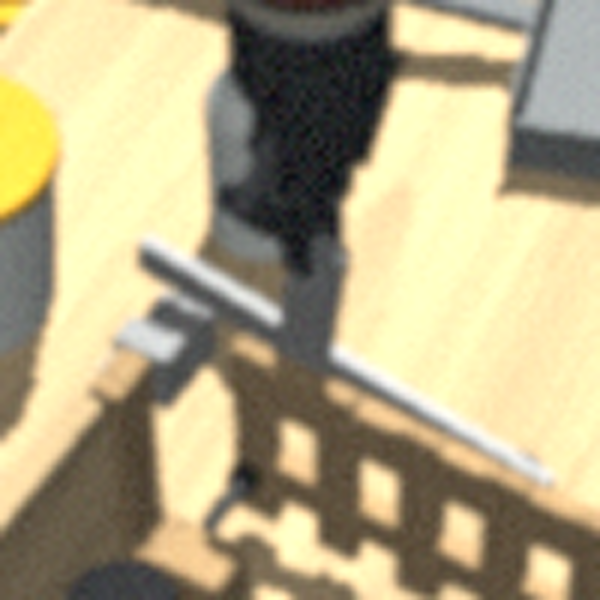

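{"api": "move_arm", "payload": {
  "series": [
    [1.5,0,-0.9,0,-1],
    [3,0,-1.8,0,-1],
    [4.5,0,-2.6,0,-1],
    [4.5,0,-2.6,0,-1]
  ]
}}

```text
time: 5.95
ee_pos: [0.6075, -0.0889, 0.1787]
tool_rot: [[0.005, -0.123, -0.992], [-0.001, -0.992, 0.123], [-1.0, 0.0, -0.005]]
wrist_force: [6.7, 0.6, 3.9]
gripper_width: 0.0092
```

```bash
python3 -c "
from h import *
st()
b=imaging.capture('side')['color'][140:240,190:290]
cv2.imwrite('pics/s9.png',cv2.resize(cv2.convertScaleAbs(b,alpha=1.3,beta=0),None,fx=6,fy=6,interpolation=cv2.INTER_CUBIC))
arc([.02,.04]);st()
"
```

```text
5.95 [ 0.6075 -0.0889  0.1787] [6.71 0.6  3.86] [ 0.11 -1.45 -0.38] 0.0092
dpsi 0.02 rel [ 0.  -4.9 -0.3] twist -0.02
dpsi 0.04 rel [ 0.  -9.7 -0.5] twist -0.04
tool psi -7.04 r 0.2434 psi by pos -7.08
6.0 [ 0.6075 -0.0888  0.1788] [8.34 0.18 3.91] [ 0.09 -1.46 -0.41] 0.0096
```

View pics/s9.png

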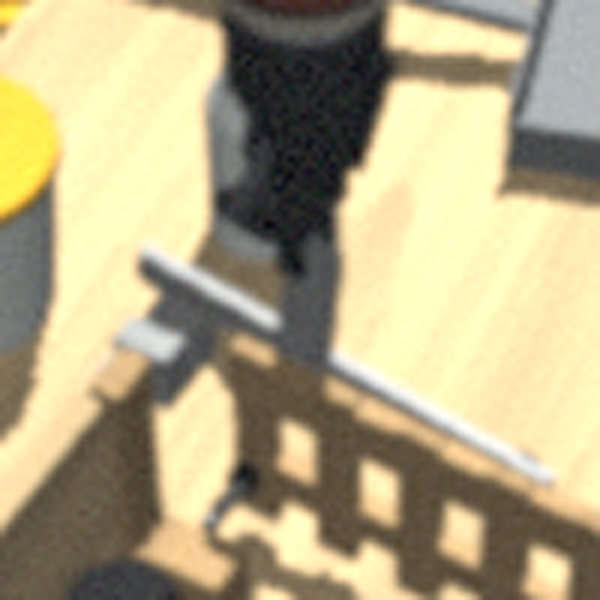

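{"api": "move_arm", "payload": {
  "series": [
    [0,0,0,0,-0.7],
    [0,0,0,0,-0.58],
    [0,0,0,0,-0.58],
    [0,0,0,0,-0.58]
  ]
}}

```text
time: 6.33
ee_pos: [0.6047, -0.0885, 0.1768]
tool_rot: [[-0.001, -0.122, -0.993], [-0.0, -0.993, 0.122], [-1.0, 0.0, 0.001]]
wrist_force: [-1.1, -0.2, 0.2]
gripper_width: 0.0179
```

```bash
python3 -c "
from h import *
st()
b=imaging.capture('side')['color'][140:240,190:290]
cv2.imwrite('pics/s10.png',cv2.resize(cv2.convertScaleAbs(b,alpha=1.3,beta=0),None,fx=6,fy=6,interpolation=cv2.INTER_CUBIC))
arc([.02,.04]);st()
"
```

```text
6.3333 [ 0.6047 -0.0885  0.1768] [-1.08 -0.19  0.18] [-0.01 -0.   -0.03] 0.0179
dpsi 0.02 rel [-0.  -4.8 -0.3] twist -0.02
dpsi 0.04 rel [-0.  -9.6 -0.5] twist -0.04
tool psi -7.01 r 0.2406 psi by pos -7.11
6.3833 [ 0.6047 -0.0884  0.1769] [ 0.22  0.11 -0.24] [ 0.06 -0.02 -0.01] 0.0178
```

View pics/s10.png

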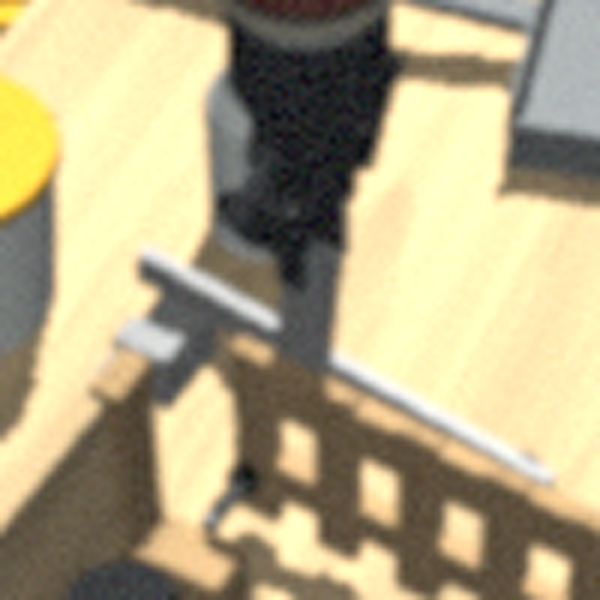

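{"api": "move_arm", "payload": {
  "series": [
    [0,-1,0,-0.004,-0.58],
    [0,-2,0,-0.008,-0.58],
    [0,-3,0,-0.012,-0.58],
    [0,-4,0,-0.016,-0.58],
    [0,-5,0,-0.02,-0.58]
  ]
}}

```text
time: 6.8
ee_pos: [0.6056, -0.084, 0.1771]
tool_rot: [[-0.0, -0.102, -0.995], [-0.001, -0.995, 0.102], [-1.0, 0.001, 0.0]]
wrist_force: [-1.5, -4.9, 0.4]
gripper_width: 0.0179
```

{"api": "move_arm", "payload": {
  "series": [
    [0,-1,0,-0.004,-0.58],
    [0,-2,0,-0.008,-0.58],
    [0,-3,0,-0.012,-0.58]
  ]
}}

```text
time: 7.05
ee_pos: [0.6059, -0.082, 0.1771]
tool_rot: [[-0.0, -0.091, -0.996], [-0.002, -0.996, 0.091], [-1.0, 0.002, -0.0]]
wrist_force: [0.6, -5.8, 0.2]
gripper_width: 0.0177
```

{"api": "move_arm", "payload": {
  "series": [
    [0,-1,0,-0.004,-0.58],
    [0,-2,0,-0.008,-0.58],
    [0,-3,0,-0.012,-0.58]
  ]
}}

```text
time: 7.3
ee_pos: [0.6064, -0.0793, 0.1772]
tool_rot: [[0.0, -0.08, -0.997], [-0.002, -0.997, 0.08], [-1.0, 0.002, -0.001]]
wrist_force: [0.7, -5.8, 0.2]
gripper_width: 0.018
```

```bash
python3 -c "
from h import *
st()
b=imaging.capture('side')['color'][140:240,190:290]
cv2.imwrite('pics/s11.png',cv2.resize(cv2.convertScaleAbs(b,alpha=1.3,beta=0),None,fx=6,fy=6,interpolation=cv2.INTER_CUBIC))
arc([.02,.04]);st()
"
```

```text
7.3 [ 0.6064 -0.0793  0.1772] [ 0.71 -5.83  0.23] [-1.3  -0.2  -0.08] 0.018
dpsi 0.02 rel [-0.  -4.8 -0.3] twist -0.02
dpsi 0.04 rel [-0.  -9.6 -0.5] twist -0.04
tool psi -4.54 r 0.2407 psi by pos -4.82
7.35 [ 0.6065 -0.079   0.1772] [ 1.03 -5.78 -0.23] [-1.28 -0.24 -0.04] 0.0177
```

View pics/s11.png

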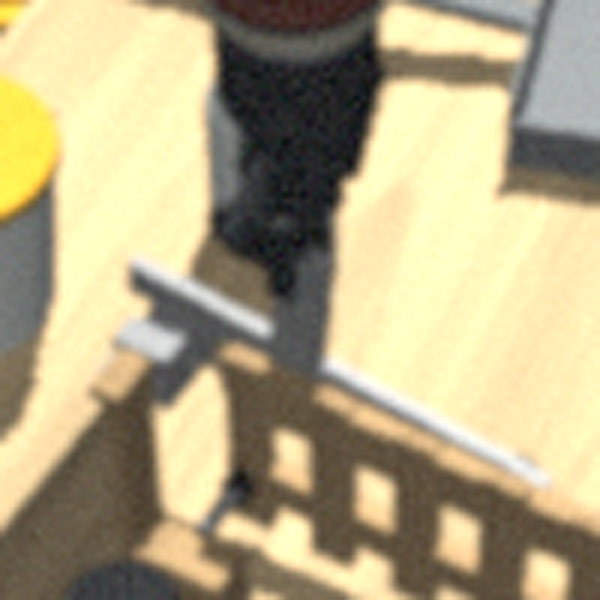

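{"api": "move_arm", "payload": {
  "series": [
    [0,-1,0,-0.004,-0.58],
    [0,-2,0,-0.008,-0.58],
    [0,-2,0,-0.008,-0.58]
  ]
}}

```text
time: 7.6
ee_pos: [0.6068, -0.0771, 0.1772]
tool_rot: [[0.001, -0.071, -0.997], [-0.002, -0.997, 0.071], [-1.0, 0.002, -0.001]]
wrist_force: [1.9, -6.0, -0.4]
gripper_width: 0.0184
```

{"api": "move_arm", "payload": {
  "series": [
    [0,-1,0,-0.004,-0.58],
    [0,-2,0,-0.008,-0.58],
    [0,-2,0,-0.008,-0.58]
  ]
}}

```text
time: 7.85
ee_pos: [0.607, -0.0752, 0.1773]
tool_rot: [[0.001, -0.064, -0.998], [-0.002, -0.998, 0.064], [-1.0, 0.002, -0.001]]
wrist_force: [1.6, -6.3, -1.0]
gripper_width: 0.0178
```

```bash
python3 -c "
from h import *
st()
b=imaging.capture('side')['color'][140:240,190:290]
cv2.imwrite('pics/s12.png',cv2.resize(cv2.convertScaleAbs(b,alpha=1.3,beta=0),None,fx=6,fy=6,interpolation=cv2.INTER_CUBIC))
arc([.02,.04]);st()
"
```

```text
7.85 [ 0.607  -0.0752  0.1773] [ 1.6  -6.31 -1.04] [-1.35 -0.48 -0.06] 0.0178
dpsi 0.02 rel [-0.  -4.8 -0.3] twist -0.02
dpsi 0.04 rel [-0.  -9.6 -0.5] twist -0.04
tool psi -3.66 r 0.2407 psi by pos -3.93
7.9 [ 0.607  -0.0752  0.1772] [ 1.8  -5.69 -0.21] [-1.23 -0.46 -0.03] 0.0179
```

View pics/s12.png

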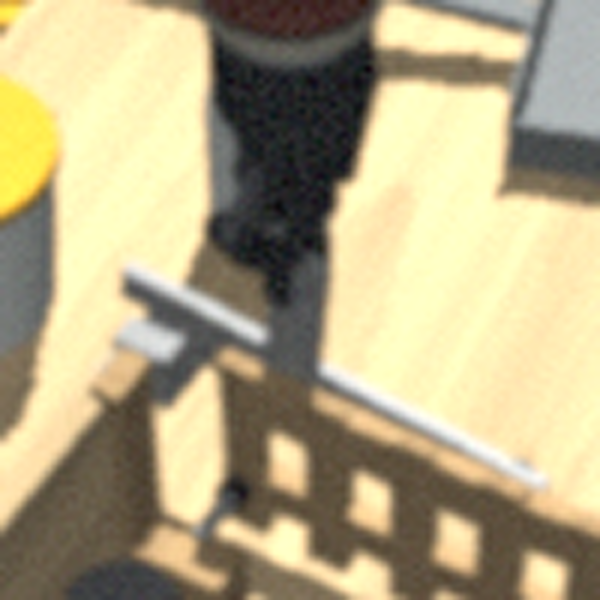

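{"api": "move_arm", "payload": {
  "series": [
    [0,-1,0,-0.004,-0.58],
    [0,-1,0,-0.004,-0.58]
  ]
}}

```text
time: 8.07
ee_pos: [0.6072, -0.0744, 0.1773]
tool_rot: [[0.001, -0.06, -0.998], [-0.002, -0.998, 0.06], [-1.0, 0.002, -0.001]]
wrist_force: [2.7, -6.9, -1.5]
gripper_width: 0.0183
```

{"api": "move_arm", "payload": {
  "series": [
    [0,-1,0,-0.004,-0.58],
    [0,-1,0,-0.004,-0.58]
  ]
}}

```text
time: 8.23
ee_pos: [0.6073, -0.0735, 0.1773]
tool_rot: [[0.001, -0.056, -0.998], [-0.002, -0.998, 0.056], [-1.0, 0.002, -0.001]]
wrist_force: [2.6, -6.9, -1.5]
gripper_width: 0.0179
```

```bash
python3 -c "
from h import *
st()
b=imaging.capture('side')['color'][140:240,190:290]
cv2.imwrite('pics/s13.png',cv2.resize(cv2.convertScaleAbs(b,alpha=1.3,beta=0),None,fx=6,fy=6,interpolation=cv2.INTER_CUBIC))
arc([.02,.04]);st()
"
```

```text
8.2333 [ 0.6073 -0.0735  0.1773] [ 2.64 -6.85 -1.52] [-1.52 -0.6  -0.02] 0.0179
dpsi 0.02 rel [-0.  -4.8 -0.3] twist -0.02
dpsi 0.04 rel [-0.  -9.6 -0.5] twist -0.04
tool psi -3.21 r 0.2408 psi by pos -3.51
8.2833 [ 0.6073 -0.0735  0.1773] [ 2.97 -7.31 -0.77] [-1.39 -0.57 -0.02] 0.0181
```

View pics/s13.png

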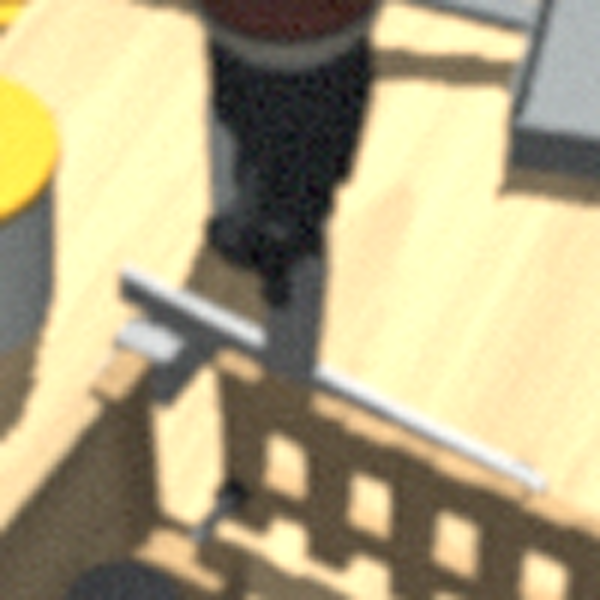

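{"api": "move_arm", "payload": {
  "series": [
    [0.5,-0.5,0,-0.002,-0.58],
    [1,-1,0,-0.004,-0.58],
    [1,-1,0,-0.004,-0.58]
  ]
}}

```text
time: 8.53
ee_pos: [0.6075, -0.0734, 0.1769]
tool_rot: [[0.002, -0.053, -0.999], [-0.003, -0.999, 0.053], [-1.0, 0.003, -0.002]]
wrist_force: [1.0, -8.6, 2.7]
gripper_width: 0.0178
```

```bash
cat >> h.py <<'E'
def look(nm):
    st();b=imaging.capture('side')['color'][140:240,190:290]
    cv2.imwrite(f'pics/{nm}.png',cv2.resize(cv2.convertScaleAbs(b,alpha=1.3,beta=0),None,fx=6,fy=6,interpolation=cv2.INTER_CUBIC))
    arc([.02]);st()
E
python3 -c "
from h import *
look('s14')"
```

```text
8.5333 [ 0.6075 -0.0734  0.1769] [ 0.95 -8.56  2.65] [-1.86 -0.3  -0.07] 0.0178
dpsi 0.02 rel [-0.  -4.8 -0.3] twist -0.02
tool psi -3.03 r 0.241 psi by pos -3.48
8.5833 [ 0.6075 -0.0734  0.177 ] [ 1.62 -8.87  3.17] [-1.89 -0.29 -0.08] 0.018
```

View pics/s14.png

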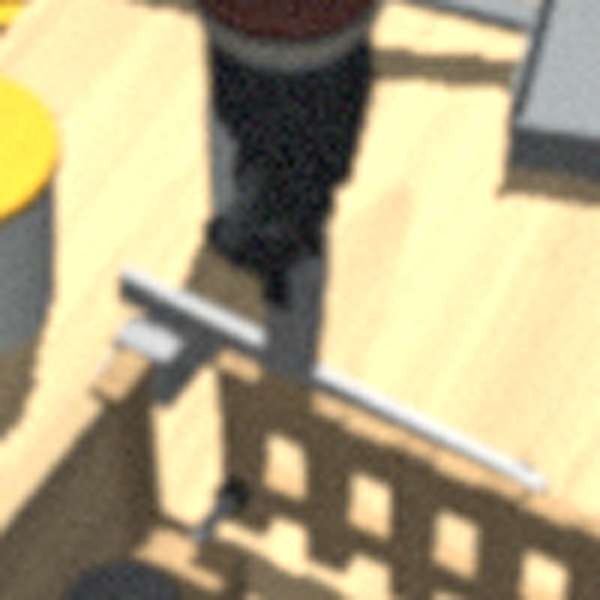

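{"api": "move_arm", "payload": {
  "series": [
    [0,-1,0,-0.002,-0.58],
    [0,-1,0,-0.002,-0.58]
  ]
}}

```text
time: 8.75
ee_pos: [0.6077, -0.0723, 0.177]
tool_rot: [[0.002, -0.051, -0.999], [-0.003, -0.999, 0.051], [-1.0, 0.003, -0.003]]
wrist_force: [1.5, -8.5, 2.4]
gripper_width: 0.0179
```

{"api": "move_arm", "payload": {
  "series": [
    [0,-1,0,-0.002,-0.58],
    [0,-1,0,-0.002,-0.58]
  ]
}}

```text
time: 8.92
ee_pos: [0.6079, -0.0714, 0.177]
tool_rot: [[0.003, -0.049, -0.999], [-0.003, -0.999, 0.049], [-1.0, 0.003, -0.003]]
wrist_force: [2.9, -9.2, 1.3]
gripper_width: 0.0181
```

```bash
python3 -c "
from h import *
look('s15')"
```

```text
8.9167 [ 0.6079 -0.0714  0.177 ] [ 2.92 -9.23  1.3 ] [-1.89 -0.56 -0.04] 0.0181
dpsi 0.02 rel [-0.  -4.8 -0.3] twist -0.02
tool psi -2.8 r 0.2411 psi by pos -2.99
8.9667 [ 0.6079 -0.0714  0.177 ] [ 3.16 -8.41  2.88] [-1.84 -0.61 -0.08] 0.0178
```

View pics/s15.png

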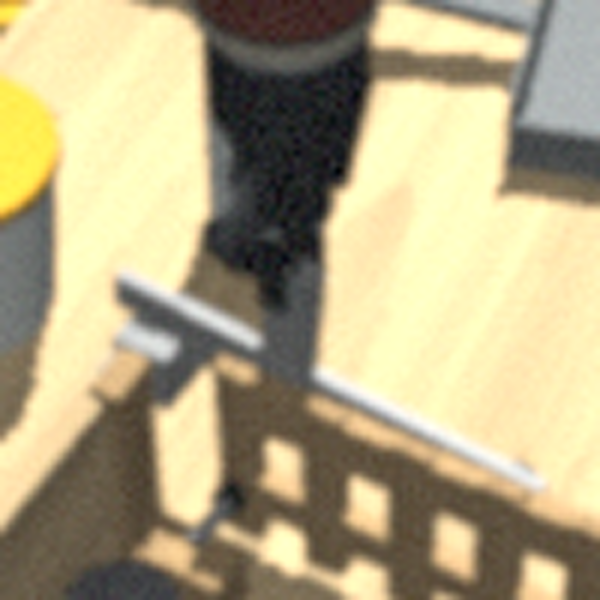

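{"api": "move_arm", "payload": {
  "series": [
    [0,-1,0,-0.004,-0.58],
    [0,-1,0,-0.004,-0.58]
  ]
}}

```text
time: 9.13
ee_pos: [0.608, -0.0704, 0.1769]
tool_rot: [[0.003, -0.045, -0.999], [-0.003, -0.999, 0.045], [-1.0, 0.003, -0.003]]
wrist_force: [3.2, -10.3, 0.9]
gripper_width: 0.0184
```

{"api": "move_arm", "payload": {
  "series": [
    [0,-1,0,-0.004,-0.58],
    [0,-1,0,-0.004,-0.58]
  ]
}}

```text
time: 9.3
ee_pos: [0.6082, -0.0693, 0.1768]
tool_rot: [[0.003, -0.041, -0.999], [-0.003, -0.999, 0.041], [-1.0, 0.003, -0.003]]
wrist_force: [4.9, -8.5, 0.9]
gripper_width: 0.0182
```

```bash
python3 -c "
from h import *
look('s16')"
```

```text
9.3 [ 0.6082 -0.0693  0.1768] [ 4.92 -8.46  0.91] [-1.95 -0.9  -0.02] 0.0182
dpsi 0.02 rel [-0.  -4.8 -0.3] twist -0.02
tool psi -2.33 r 0.2412 psi by pos -2.5
9.35 [ 0.6083 -0.0693  0.1769] [ 4.21 -9.12  0.54] [-1.84 -0.96 -0.05] 0.0181
```

View pics/s16.png

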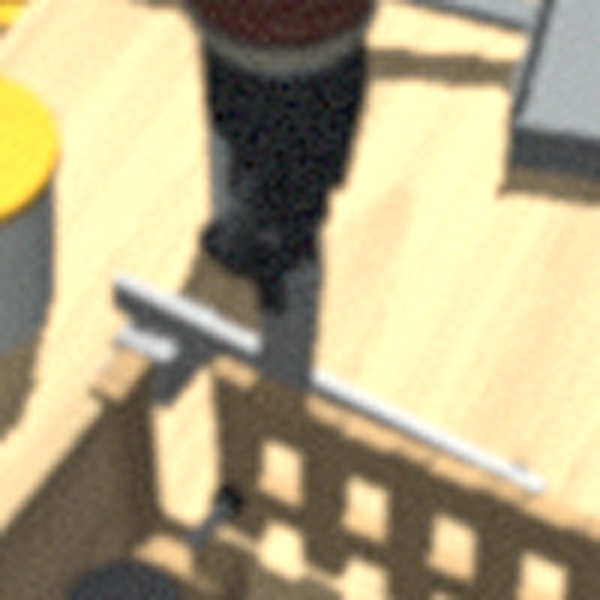

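```bash
cat >> h.py <<'E'
def barpt(psi,th,a,h):
    p=np.radians(psi);u=np.array([np.cos(p),np.sin(p)]);n=np.array([u[1],-u[0]])
    al=.120+a*np.cos(th)-h*np.sin(th); z=.125+a*np.sin(th)+h*np.cos(th)
    q=H+al*u+.016*n;return np.array([q[0],q[1],z])
E
python3 -c "
from h import *
for ps in(-4.5,-4,-3.5,-3):
  for th in (0,.1,.14):
    print(ps,th,[tuple(np.round(((u-190)*6,(v-140)*6),0)) for u,v in [proj('side',barpt(ps,th,a,h)) for a,h in((.23,.011),(-.015,.011),(.13,.085))]], barpt(ps,th,.197,-.011).round(4))
"
```

```text
-4.5 0 [(np.float64(114.0), np.float64(296.0)), (np.float64(543.0), np.float64(473.0)), (np.float64(280.0), np.float64(266.0))] [ 0.6834 -0.083   0.114 ]
-4.5 0.1 [(np.float64(114.0), np.float64(267.0)), (np.float64(544.0), np.float64(476.0)), (np.float64(296.0), np.float64(254.0))] [ 0.6835 -0.083   0.1337]
-4.5 0.14 [(np.float64(116.0), np.float64(256.0)), (np.float64(545.0), np.float64(477.0)), (np.float64(304.0), np.float64(251.0))] [ 0.683  -0.083   0.1416]
-4 0 [(np.float64(110.0), np.float64(300.0)), (np.float64(542.0), np.float64(475.0)), (np.float64(278.0), np.float64(268.0))] [ 0.6837 -0.0803  0.114 ]
-4 0.1 [(np.float64(111.0), np.float64(271.0)), (np.float64(543.0), np.float64(477.0)), (np.float64(294.0), np.float64(257.0))] [ 0.6838 -0.0803  0.1337]
-4 0.14 [(np.float64(113.0), np.float64(260.0)), (np.float64(544.0), np.float64(478.0)), (np.float64(301.0), np.float64(253.0))] [ 0.6833 -0.0802  0.1416]
-3.5 0 [(np.float64(107.0), np.float64(304.0)), (np.float64(541.0), np.float64(476.0)), (np.float64(275.0), np.float64(271.0))] [ 0.684  -0.0775  0.114 ]
-3.5 0.1 [(np.float64(108.0), np.float64(275.0)), (np.float64(542.0), np.float64(479.0)), (np.float64(292.0), np.float64(260.0))] [ 0.6841 -0.0775  0.1337]
-3.5 0.14 [(np.float64(109.0), np.float64(264.0)), (np.float64(543.0), np.float64(480.0)), (np.float64(299.0), np.float64(256.0))] [ 0.6836 -0.0775  0.1416]
-3 0 [(np.float64(104.0), np.float64(308.0)), (np.float64(539.0), np.float64(477.0)), (np.float64(273.0), np.float64(274.0))] [ 0.6843 -0.0748  0.114 ]
-3 0.1 [(np.float64(104.0), np.float64(279.0)), (np.float64(541.0), np.float64(480.0)), (np.float64(289.0), np.float64(263.0))] [ 0.6844 -0.0748  0.1337]
-3 0.14 [(np.float64(106.0), np.float64(267.0)), (np.float64(542.0), np.float64(481.0)), (np.float64(297.0), np.float64(259.0))] [ 0.6839 -0.0747  0.1416]
```

{"api": "move_arm", "payload": {
  "series": [
    [0,-1,0,-0.004,-0.58],
    [0,-1,0,-0.004,-0.58]
  ]
}}

```text
time: 9.52
ee_pos: [0.6084, -0.0684, 0.1769]
tool_rot: [[0.003, -0.037, -0.999], [-0.003, -0.999, 0.037], [-1.0, 0.003, -0.003]]
wrist_force: [4.8, -9.2, -0.4]
gripper_width: 0.0184
```

```bash
python3 -c "
from h import *
look('s17')"
```

```text
9.5167 [ 0.6084 -0.0684  0.1769] [ 4.76 -9.24 -0.38] [-1.89 -1.05 -0.04] 0.0184
dpsi 0.02 rel [-0.  -4.8 -0.3] twist -0.02
tool psi -2.11 r 0.2412 psi by pos -2.28
9.5667 [ 0.6084 -0.0684  0.1769] [ 4.53 -8.94  0.93] [-1.88 -1.04 -0.04] 0.0178
```

View pics/s17.png

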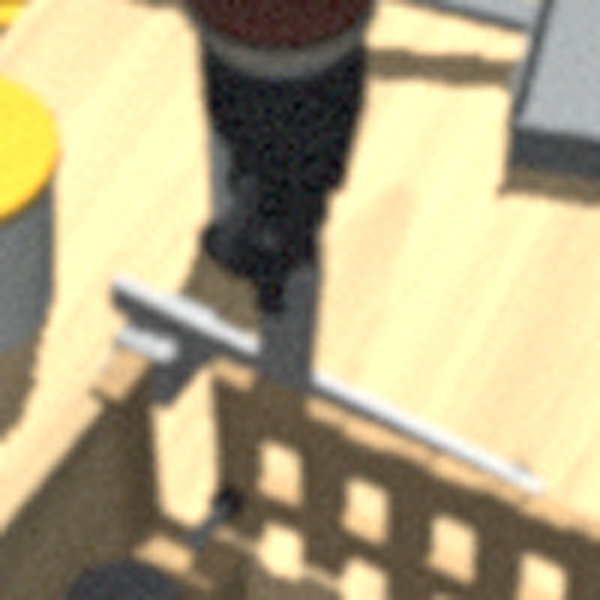

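{"api": "move_arm", "payload": {
  "series": [
    [0,0,-1,0,-0.58],
    [0,0,-2,0,-0.58],
    [0,0,-2,0,-0.58]
  ]
}}

```text
time: 9.82
ee_pos: [0.6091, -0.0684, 0.1759]
tool_rot: [[0.0, -0.037, -0.999], [-0.003, -0.999, 0.037], [-1.0, 0.003, -0.0]]
wrist_force: [1.7, -9.4, -1.8]
gripper_width: 0.0176
```

```bash
python3 -c "
from h import *
look('s18')"
```

```text
9.8167 [ 0.6091 -0.0684  0.1759] [ 1.69 -9.44 -1.79] [-1.83 -0.26 -0.06] 0.0176
dpsi 0.02 rel [-0.  -4.8 -0.3] twist -0.02
tool psi -2.12 r 0.2419 psi by pos -2.27
9.8667 [ 0.6091 -0.0685  0.1759] [ 0.82 -8.66 -2.01] [-1.83 -0.25 -0.08] 0.0178
```

View pics/s18.png

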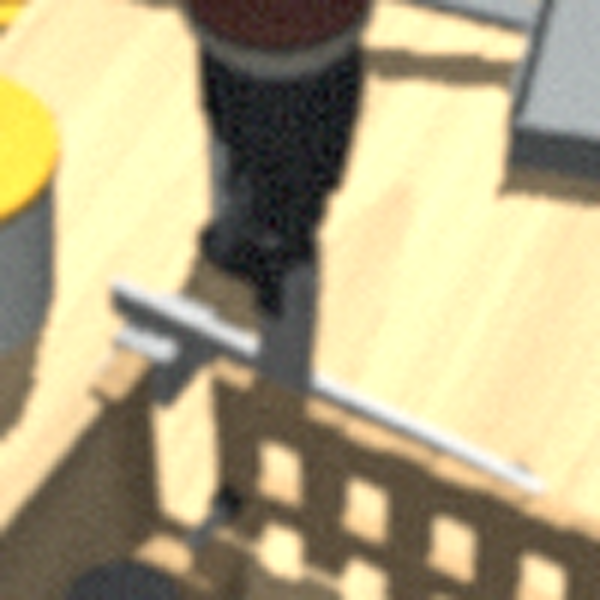

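{"api": "move_arm", "payload": {
  "series": [
    [1,0,-0.5,0,-0.58],
    [2,0,-1,0,-0.58],
    [3,0,-1.5,0,-0.58],
    [3,0,-1.5,0,-0.58]
  ]
}}

```text
time: 10.2
ee_pos: [0.6109, -0.0686, 0.1729]
tool_rot: [[0.001, -0.037, -0.999], [-0.003, -0.999, 0.037], [-1.0, 0.003, -0.001]]
wrist_force: [2.0, -9.5, -1.2]
gripper_width: 0.0179
```

```bash
python3 -c "
from h import *
look('s19')"
```

```text
10.2 [ 0.6109 -0.0686  0.1729] [ 2.03 -9.52 -1.25] [-1.86 -0.46 -0.13] 0.0179
dpsi 0.02 rel [-0.  -4.9 -0.3] twist -0.02
tool psi -2.12 r 0.2436 psi by pos -2.26
10.25 [ 0.6108 -0.0686  0.173 ] [ 1.34 -8.64 -0.91] [-1.84 -0.37 -0.1 ] 0.0181
```

View pics/s19.png

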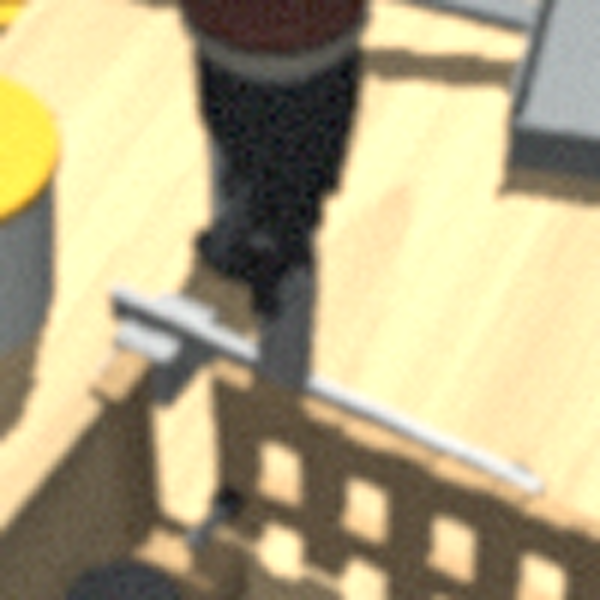

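{"api": "move_arm", "payload": {
  "series": [
    [1,0,-0.5,0,-0.58],
    [2,0,-1,0,-0.58],
    [3,0,-1.5,0,-0.58],
    [4,0,-2,0,-0.58],
    [5,0,-2.5,0,-0.58]
  ]
}}

```text
time: 10.67
ee_pos: [0.6134, -0.0687, 0.1682]
tool_rot: [[0.001, -0.037, -0.999], [-0.003, -0.999, 0.037], [-1.0, 0.003, -0.001]]
wrist_force: [2.1, -9.7, -1.1]
gripper_width: 0.018
```

{"api": "move_arm", "payload": {
  "series": [
    [1,0,-0.5,0,-0.58],
    [2,0,-1,0,-0.58],
    [3,0,-1.5,0,-0.58],
    [3,0,-1.5,0,-0.58]
  ]
}}

```text
time: 11.0
ee_pos: [0.615, -0.0687, 0.165]
tool_rot: [[0.001, -0.037, -0.999], [-0.003, -0.999, 0.037], [-1.0, 0.003, -0.001]]
wrist_force: [3.2, -9.1, -0.9]
gripper_width: 0.018
```

```bash
python3 -c "
from h import *
look('s20')"
```

```text
11.0 [ 0.615  -0.0687  0.165 ] [ 3.17 -9.06 -0.95] [-1.92 -0.52 -0.05] 0.018
dpsi 0.02 rel [-0.  -4.9 -0.3] twist -0.02
tool psi -2.12 r 0.2478 psi by pos -2.19
11.05 [ 0.6149 -0.0688  0.1651] [ 2.58 -8.91 -0.69] [-1.83 -0.46 -0.08] 0.0178
```

View pics/s20.png

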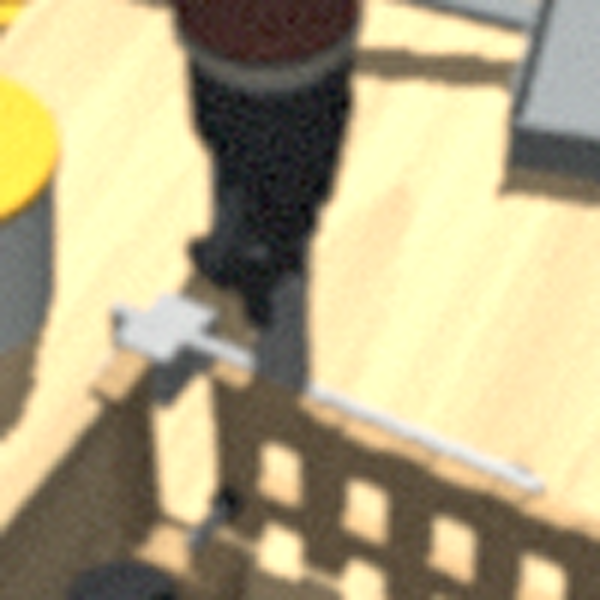

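{"api": "move_arm", "payload": {
  "series": [
    [1,0,-0.5,0,-0.58],
    [2,0,-1,0,-0.58],
    [3,0,-1.5,0,-0.58],
    [3,0,-1.5,0,-0.58]
  ]
}}

```text
time: 11.38
ee_pos: [0.616, -0.0686, 0.1626]
tool_rot: [[0.0, -0.037, -0.999], [-0.003, -0.999, 0.037], [-1.0, 0.003, -0.001]]
wrist_force: [-1.8, -7.9, 3.3]
gripper_width: 0.0176
```

{"api": "move_arm", "payload": {
  "series": [
    [0,1,0,0,-0.58],
    [0,2,0,0,-0.58],
    [0,3,0,0,-0.58],
    [0,4,0,0,-0.58],
    [0,5,0,0,-0.58]
  ]
}}

```text
time: 11.8
ee_pos: [0.6158, -0.0709, 0.1623]
tool_rot: [[0.0, -0.035, -0.999], [-0.0, -0.999, 0.035], [-1.0, 0.0, -0.0]]
wrist_force: [-1.5, -1.1, -0.0]
gripper_width: 0.0178
```

```bash
python3 -c "
from h import *
look('s21')"
```

```text
11.8 [ 0.6158 -0.0709  0.1623] [-1.46 -1.07 -0.04] [-0.25  0.09 -0.02] 0.0178
dpsi 0.02 rel [ 0.  -5.  -0.4] twist -0.02
tool psi -1.97 r 0.2489 psi by pos -2.64
11.85 [ 0.6159 -0.0708  0.1622] [-0.44 -2.94  2.57] [-0.74  0.16 -0.03] 0.018
```

View pics/s21.png

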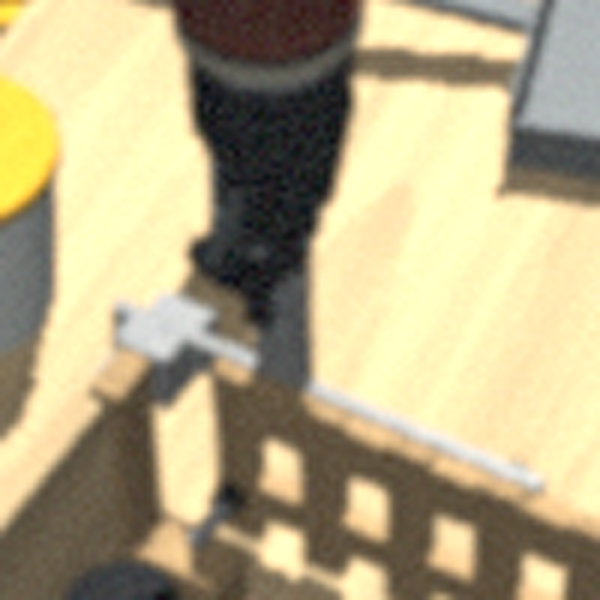

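{"api": "move_arm", "payload": {
  "series": [
    [0,3,0,0,-0.3],
    [0,4,0,0,-0.1],
    [0,4,0,0,0],
    [0,4,0,0,0],
    [0,4,0,0,0]
  ]
}}

```text
time: 12.27
ee_pos: [0.6157, -0.0742, 0.162]
tool_rot: [[-0.0, -0.034, -0.999], [0.0, -0.999, 0.034], [-1.0, -0.0, 0.0]]
wrist_force: [-0.6, -0.5, 1.1]
gripper_width: 0.0427
```

```bash
python3 -c "
from h import *
look('s22')"
```

```text
12.2667 [ 0.6157 -0.0742  0.162 ] [-0.63 -0.5   1.08] [-0.03  0.02  0.03] 0.0427
dpsi 0.02 rel [ 0.  -5.  -0.4] twist -0.02
tool psi -1.95 r 0.2492 psi by pos -3.43
12.3167 [ 0.6157 -0.0743  0.1621] [-0.17 -0.35  0.22] [0.02 0.02 0.01] 0.0424
```

View pics/s22.png

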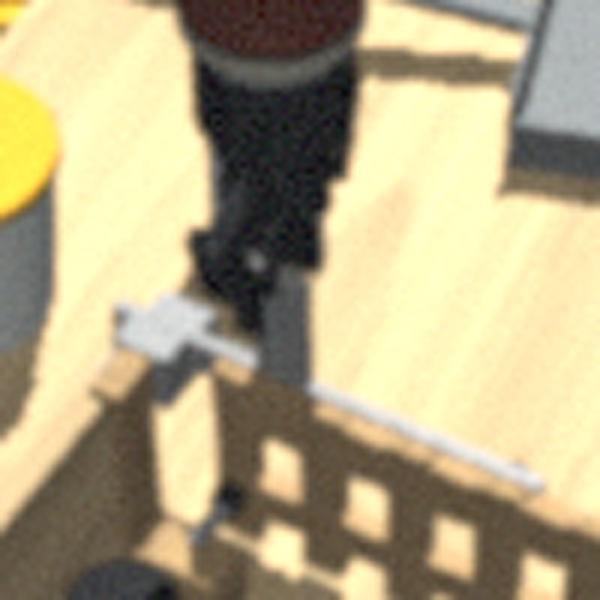

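{"api": "move_arm", "payload": {
  "series": [
    [-10,0,0,0,0],
    [-30,0,0,0,0],
    [-60,0,0,0,0],
    [-90,0,0,0,0],
    [-120,0,0,0,0]
  ]
}}

```text
time: 12.73
ee_pos: [0.6154, -0.0745, 0.2843]
tool_rot: [[0.0, -0.034, -0.999], [0.0, -0.999, 0.034], [-1.0, -0.0, -0.0]]
wrist_force: [1.3, -0.5, -0.7]
gripper_width: 0.0428
```

{"api": "move_arm", "payload": {
  "series": [
    [0,25,15,0,0],
    [0,55,30,0,0],
    [0,85,45,0,0],
    [0,115,60,0,0],
    [0,145,75,0,0]
  ]
}}

```text
time: 13.15
ee_pos: [0.5349, -0.218, 0.2832]
tool_rot: [[0.001, -0.034, -0.999], [-0.0, -0.999, 0.034], [-1.0, 0.0, -0.001]]
wrist_force: [-0.0, 0.1, 0.2]
gripper_width: 0.0426
```

{"api": "move_arm", "payload": {
  "series": [
    [0,30,20,0,0],
    [0,60,40,0,0],
    [0,90,60,0,0],
    [0,120,80,0,0],
    [0,120,80,0,0]
  ]
}}

```text
time: 13.57
ee_pos: [0.4463, -0.3414, 0.2832]
tool_rot: [[-0.001, -0.045, -0.999], [-0.003, -0.999, 0.045], [-1.0, 0.003, 0.001]]
wrist_force: [-0.0, -1.5, 0.8]
gripper_width: 0.0426
```

```bash
python3 -c "
from h import *
st()
for n,x,y in(('top',140,110),('side',160,130)):
    c=imaging.capture(n)['color'];cv2.imwrite(f'pics/{n}F.png',cv2.resize(c[y:y+150,x:x+190],None,fx=4,fy=4,interpolation=cv2.INTER_CUBIC));cv2.imwrite(f'pics/{n}Ffull.png',c)
"
```

```text
13.5667 [ 0.4463 -0.3414  0.2832] [-0.03 -1.51  0.78] [-0.04  0.03  0.06] 0.0426
```

View pics/topF.png

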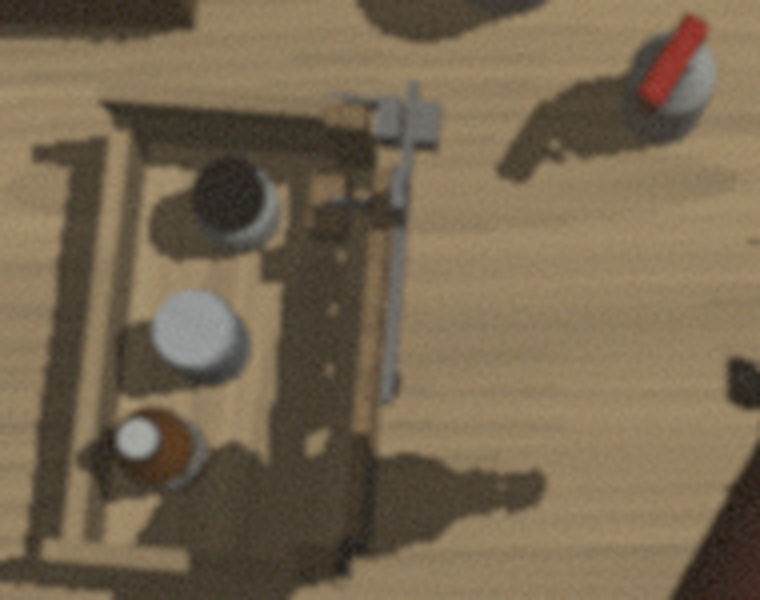

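View pics/sideF.png

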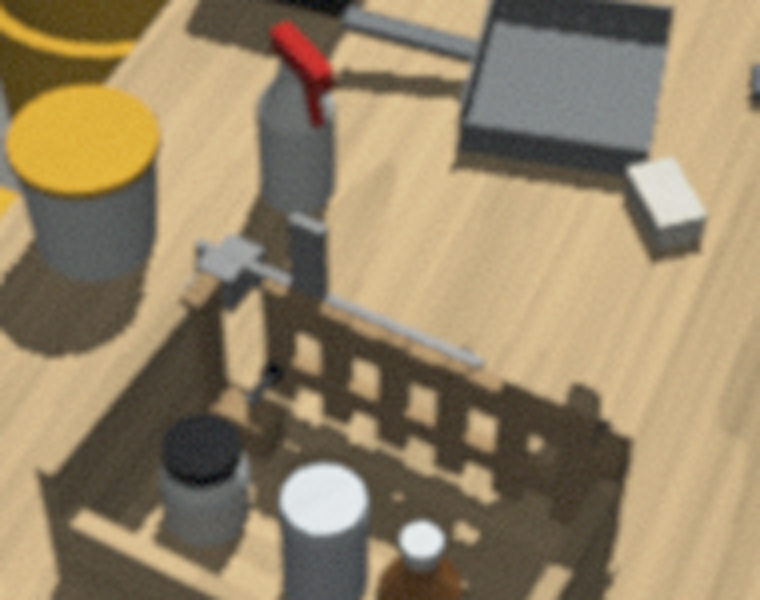

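```bash
python3 -c "
from h import *
print(tri((140+413/4,110+85/4),(160+203/4,130+243/4)), tri((140+390/4,110+398/4),(160+480/4,130+358/4)),tri((140+399/4,110+185/4),(160+309/4,130+222/4)))
st();print(job.close_job())"
```

```text
(array([ 0.70906428, -0.0857615 ,  0.13217683]), [np.float64(0.0011669010984281486), np.float64(0.0011669010984283442)]) (array([ 0.47118527, -0.06533346,  0.13413093]), [np.float64(0.001646597314139372), np.float64(0.0016465973141393559)]) (array([ 0.61403576, -0.07746983,  0.20585082]), [np.float64(0.0007956668330193169), np.float64(0.0007956668330195881)])
13.6667 [ 0.4508 -0.3355  0.283 ] [0.69 1.1  0.59] [ 0.05 -0.04  0.02] 0.0427
the job is handed in; nothing more can be done
None
```

The gate is shut and latched: the bar sits in the keeper's notch and held the gate on its own after I let go. I handed the job in at about 13.7 s.

**What I did:** I gripped the handle, lifted the bar clear of both parts of the keeper and swung the gate in. I then set the bar down on the outer lip, loosened the jaws and pushed the gate in with one finger, about 1 mm at a time. Wrist force stayed at or below about 11 N in every reading I took.

**What didn't go as planned:** once the bar was over the notch, friction against the pushing finger kept it from falling freely. I lowered the finger with it until it met the stop at about 3 N. The notch also came roughly 3 to 4 mm of bar travel farther in than my camera estimate, so I found it by feel.

**Last checks:**
- **Latch:** after the arm backed away, both views show the bar in the notch. The bar's two ends measure 132 and 134 mm high, so it is level within measurement error.
- **Gate:** it did not spring back.
- **Bottles and other items:** the bottles, sprayer, dustpan and carton look unmoved. I judged this by eye rather than measuring.
- **Contact:** the gripper was touching nothing when I handed in.

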